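Open the right chutney pot, whichever way its cap is threaded

TASK

Of the two copper chutney pots on the serving board, open the one that has the empty copper serving bowl standing next to it. One pot has an ordinary quick-turn thread and the other a reverse one, and nobody knows which is which, so find out by trying which way the cap loosens, unscrew it to its stop, lift it off and finish still holding it level about 10 cm straight above its pot so that it drips back in. Leave the other pot closed and do not knock over or push the bowl, tumbler or pepper mill.

Things in the scene. Friction and masses are not known exactly. Their poses are not given: they have to be found in the camera images.
- board: fixed dark wooden serving board, 300 (x) x 460 (y) x 12 mm, lying flat; origin: centre of its underside, on the table. The pots stand fixed on it; its x axis points from the pots towards the bowl and tumbler
- left_spot (a point): point on the board's top under the centre of the left pot (board y = +115 mm, x = -30 mm). Each pot is fixed, round, about 96 mm across and 94 mm tall, copper, its mouth at the top hidden by the cap; the two look alike
- right_spot (a point): the same for the right pot (board y = -115 mm, x = -30 mm)
- left_cap: left pot's cap, loose, 0.12 to 0.22 kg: brass disc 80 mm across, 10 mm thick, with an upright black finger bar on top 46 mm long (cap x axis), 16 mm thick (y), 32 mm tall. Origin: centre of the disc's underside, 106 mm above the table when closed, straight over left_spot. Hidden below: a stem and cross bar 12 mm deep, locked under the mouth. Closed, its x axis is within 3 degrees of the board's
- right_cap: right pot's cap, same as the left one. Both turn lightly (under 0.1 N m) between two hard stops: tightening, they stop within 10 degrees; loosening, they stop after 70 to 80 degrees, and only at that stop (within 5 degrees) does the cap lift straight up and out. One pot loosens anticlockwise from above, the other clockwise; which is which changes
- bowl: empty copper serving bowl with two brass loops, fixed on its white saucer: 116 mm across, 45 mm tall, loose, 0.4 kg. Origin: centre of the saucer's underside. It stands about 125 mm from one of the pots, on the board's +x side of it: that pot is the one to open
- tumbler: clear empty drinking glass 66 mm across, 85 mm tall, loose; origin: centre of its underside. It stands next to the other pot, likewise. Leave alone
- mill: wooden pepper mill, 52 mm across, 135 mm tall, loose, on the table to the robot's left; origin: centre of its underside. Leave alone
There are look-alikes about, which are no part of the job. Leave any green look-alike of the left_cap alone. What is shaped like the right_cap but purple is not meant.

How it is judged:
By the outcome, as a careful person would: the job done as asked, in the order asked, and still so for the second after the job is handed in, while the arm keeps its last pose, push and grip.
It also fails if it takes over 48 s, if anything falls off the work surface, if the arm or the gripper's body presses on something with over 40 N, if the wrist force passes 120 N, or if a joint passes its speed limit or range.

ROBOT

A 7-joint arm with a two-finger parallel gripper is mounted at the origin on the work surface. World frame = base frame: x ahead of the robot, y to its left, z up, the work surface at z = 0. Lengths are in m, angles in rad, forces in N, time in s.
With the tool pointing down it reaches from about 0.4 to 0.85 m from the base axis. Payload 10.4 kg.
Tool frame: the origin (TCP) lies at the very end of the fingers, on their centre line; the grasp point (between the pads) lies 19 mm behind it; z points along the fingers, y is the line along which they close (so a half turn about z gives the same grasp; the last joint's range is limited). The gripper opens to 85 mm and grips with 20 to 120 N. Pads are 22 mm wide; open, the fingers measure 114 mm over their backs; the gripper's body (76 mm by 85 mm) begins 54 mm behind the grasp point. The pads swing forward as they close: fully open they stand 13 mm farther back than shut.
Start: joints at [-1.329, 0.332, -0.065, 1.46, 0.022, 1.35, -0.088], TCP at [0.164, 0.603, 0.231] pointing down, gripper open.
Joint ranges: [-2.6, 2.6], [-0.5, 2.12], [-1.47, 1.34], [0.16, 2.42], [-1.27, 4.41], [0.06, 2.06], [-2.6, 2.6]. Speed limits (rad/s): [2.22, 2.22, 2.79, 2.79, 3.14, 3.14, 3.14].

INTERFACE

Orientations are given as a unit quaternion [x, y, z, w].
In Python, from workcell import manip, vision, order gives the robot as it stands. The module is installed in compiled form; this text tells all that it offers.
- The arm moves only by the tool move_arm, never from a script. Its argument "motion" is a list of rows, each a list of 3 entries, a list of its own where there are three numbers: the shift along the tool's x, y, z scaled (see below), then the turn, a rotation vector about the tool's x, y, z scaled (see below), then the opening, from -1 (shut) to 1 (fully open). In form: [[[dx, dy, dz], [wx, wy, wz], hand], ...]. A call has 1 to 12 rows; each row shifts and turns the commanded pose from where the row before left it, along the tool's axes as they then stand; what a row does not reach is not made up. The controller multiplies each number of a shift by 0.75 m and each number of a turn by pi/4 rad. A row lasts 1/10 s, in which the tool goes at most 50 mm and 8.59 degrees, less where a joint would pass 70% of its speed; a pose out of reach is approached as far as the arm can. A call with a number of a shift or a turn outside -1 to 1 is refused whole. A call with a gripper value outside its range is refused whole. The fingers move at their own pace and stop on an object; "newtons" is the grip in N (left out, the last holds). Time passes only in rows, so rows that do not move let the fingers close. It gives the time, the measured TCP pose, the force, the opening and the grip force at its end, in the units of the state.
- manip.get_obs(): the state, without advancing time (a new reading comes with each control period).
- vision.camera(name): name is "scene" or "top" or "wrist"; returns a dict with "pixels" (400x640x3 uint8, red, green, blue), "fx", "fy", "cx", "cy" (pixels), "R" (3x3) and "t" (3): a world point X has camera coordinates R X + t. Camera axes: x right, y down, z forward; pixel columns grow to the right and rows downward; lengths in m; the calibration is good to about 2 mm. The wrist camera is an equidistant fisheye: a pixel r from the principal point sees the ray r / f radians off the axis. A picture is of the moment at which its call begins. There is no depth.
- order.hand_in(): hands the job in; it is judged then, once.
The state is a dict: "clock": time; "joint_pos": joint angles; "joint_velocities": joint speeds; "tau": joint torques, N m; "position": TCP position; "ee_rot": TCP orientation; "ft_force": force on the tool from outside, world axes, zero at the start; "torque": the same for the moment, N m; "grip_width": opening from 0.0 (shut) to 1.0 (fully open); "grasp_force": force on a finger pad.
Only numpy, scipy, OpenCV 4.12 (cv2) and the standard library are available. Lean on these libraries where they do the work, as an engineer would, in place of code of your own. Each camera call takes 0.05 s, during which the arm holds its last target. There are 200 camera calls.

## Working session

There is one attempt and no reset: what is moved stays moved. The work goes in short steps, Python scripts to look and compute and a tool call to move; the robot and the scene stay as the last step left them, time stands still between calls to the robot, and variables do not carry over. Pictures are saved under pics/ and viewed, at most 10 in all, crops included, and the job is handed in when it is done.

Besides the shell and the picture viewer there is one more tool, called after "Call:" by a JSON object that holds its "method" and its "body". move_arm: Moves the arm, as the interface text tells. Its arguments: {"type":"object","properties":{"motion":{"type":"array"},"newtons":{"type":"number"}},"required":["motion"]}

```bash
mkdir -p pics
python3 - <<'E'
from workcell import manip, vision
import cv2,numpy as np,pickle
o=manip.get_obs();print(o)
d={}
for n in("scene","top"):
    c=vision.camera(n);d[n]=c;cv2.imwrite(f"pics/{n}0.png",cv2.cvtColor(c["pixels"],cv2.COLOR_RGB2BGR))
    print(n,c["fx"],c["fy"],c["cx"],c["cy"],np.round(c["R"],4).tolist(),c["t"])
pickle.dump(d,open("cams.pkl","wb"))
E
```

```text
{'clock': 0.0, 'joint_pos': array([-1.32861167,  0.33286724, -0.0646856 ,  1.46096561,  0.02157421,
        1.34988981, -0.08849829]), 'joint_velocities': array([ 0.0001606 ,  0.00049409, -0.00090738, -0.00102026,  0.00061426,
       -0.00019711,  0.00122353]), 'tau': array([ 7.18070332e-04, -6.25462031e+01,  4.95810597e-02, -3.91592610e+01,
        1.62043667e-02,  1.03552974e-02, -3.24594248e-05]), 'position': array([0.16346864, 0.6028461 , 0.23050718]), 'ee_rot': array([ 1.32003931e-01,  9.91248933e-01, -7.14337668e-04, -7.14453232e-05]), 'ft_force': array([0.67069873, 0.75377398, 0.49256869]), 'torque': array([-0.02821259,  0.01205534, -0.04615578]), 'grasp_force': 0.0, 'grip_width': 0.9987369513182721}
scene 395.10452824326774 395.10452824326774 324.3658504213362 198.47799151654118 [[-0.6307, 0.776, 0.0064], [0.6303, 0.517, -0.5792], [-0.4527, -0.3613, -0.8152]] [ 0.26317496 -0.36713632  1.17594746]
top 427.6967538330731 427.6967538330731 316.4282177378627 206.4461568862638 [[0.0115, -0.9999, -0.0061], [-0.9935, -0.0107, -0.1132], [0.1131, 0.0074, -0.9936]] [0.13528852 0.59022389 1.1646428 ]
```

View pics/scene0.png

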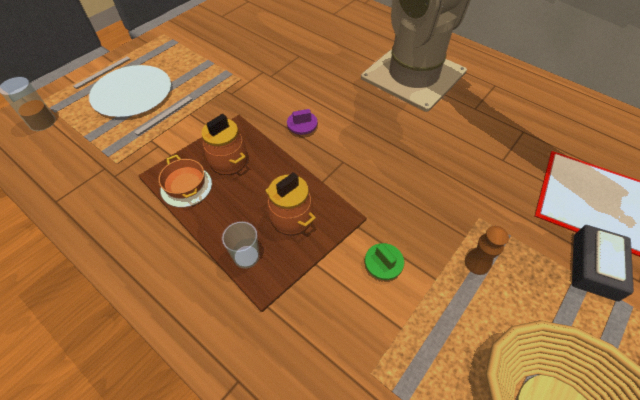

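View pics/top0.png

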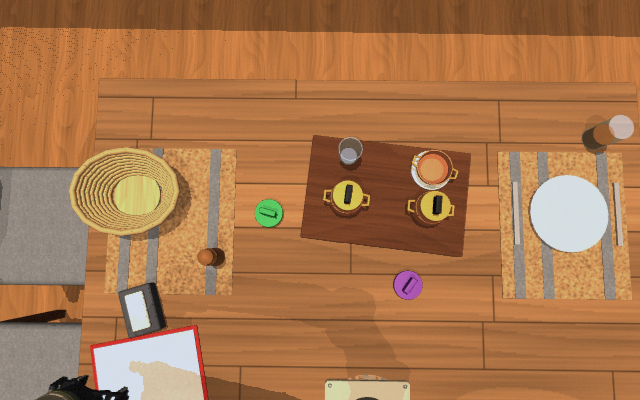

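The bowl (top ~432,169) stands by the right-hand pot (cap at top ~435,207; scene ~220,132), and the tumbler is by the left pot (top ~348,196). I'll enlarge the right cap in both views.

Run:
```python
import cv2,pickle,numpy as np
d=pickle.load(open("cams.pkl","rb"))
def crop(n,x,y,w,h,k):
    p=cv2.cvtColor(d[n]["pixels"],cv2.COLOR_RGB2BGR)[y:y+h,x:x+w]
    return cv2.resize(p,None,fx=k,fy=k,interpolation=cv2.INTER_CUBIC)
a=crop("top",400,180,70,60,5.7);b=crop("scene",190,105,70,60,5.7)
cv2.imwrite("pics/crop.png",np.hstack([a,b]));print(a.shape)
```

```text
(342, 399, 3)
```

View pics/crop.png

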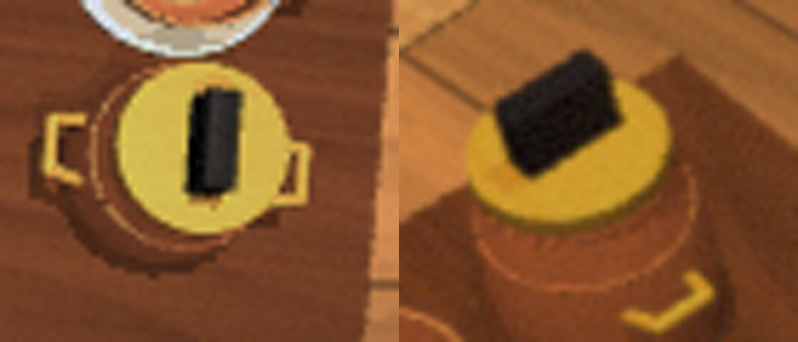

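The crops show the disc centre at top (435.6,206.1) and scene (220,130.8). The centre of the bar's top face is at top (439.6,204.6) and scene (216.5,119.9).

```bash
cat > h.py <<'E'
import numpy as np,cv2,pickle
d=pickle.load(open("cams.pkl","rb"))
def ray(n,u,v):
    c=d[n];R=np.array(c["R"]);t=np.array(c["t"])
    r=R.T@np.array([(u-c["cx"])/c["fx"],(v-c["cy"])/c["fy"],1]);return -R.T@t,r/np.linalg.norm(r)
def tri(a,b):
    o1,r1=ray("top",*a);o2,r2=ray("scene",*b)
    s=np.linalg.lstsq(np.c_[r1,-r2],o2-o1,rcond=None)[0]
    p,q=o1+s[0]*r1,o2+s[1]*r2;return (p+q)/2,np.linalg.norm(p-q)
def plane(n,uv,z):
    o,r=ray(n,*uv);return o+r*(z-o[2])/r[2]
E
python3 - <<'E'
from h import *
print("disc",tri((435.6,206.1),(220,130.8)));print("bar",tri((439.6,204.6),(216.5,119.9)))
for z,n,uv in((.116,"top",(435.6,206.1)),(.116,"scene",(220,130.8)),(.148,"top",(439.6,204.6)),(.148,"scene",(216.5,119.9))): print(n,z,plane(n,uv,z))
C=[plane("top",p,.012) for p in((314,136),(470,153),(462,256),(301,237.5))]
C2=[plane("scene",p,.012) for p in((140,178),(240,118),(364,216),(264,297))]
print(np.round(C,3),np.round(C2,3))
e=C[0]-C[1];print("y axis yaw",np.degrees(np.arctan2(-e[0],e[1])))
e=C[1]-C[2];print("x axis yaw",np.degrees(np.arctan2(e[1],e[0])))
e=C[3]-C[2];print("y axis yaw",np.degrees(np.arctan2(-e[0],e[1])))
a=plane("top",(400+213/5.7,180+88/5.7),.148)-plane("top",(400+209/5.7,180+192/5.7),.148);print("bar yaw",np.degrees(np.arctan2(a[1],a[0])))
a=plane("top",(400+243/5.7,180+90/5.7),.148)-plane("top",(400+239/5.7,180+192/5.7),.148);print("bar yaw",np.degrees(np.arctan2(a[1],a[0])))
for y in(115,-115):
  ctr=np.mean(C,0)[:2];th=np.radians(-6);print(ctr,ctr+np.array([[np.cos(th),-np.sin(th)],[np.sin(th),np.cos(th)]])@[-.03,y/1000])
from scipy.spatial.transform import Rotation as R
from workcell import manip;o=manip.get_obs();print(R.from_quat(o["ee_rot"]).as_matrix().round(4))
E
```

```text
disc (array([ 0.58291892, -0.16915836,  0.11098869]), np.float64(0.00361570483327648))
bar (array([ 0.58299603, -0.17054864,  0.14310279]), np.float64(0.0038475491809768334))
top 0.116 [ 0.58359191 -0.16918147  0.116     ]
scene 0.116 [ 0.58473119 -0.16288717  0.116     ]
top 0.148 [ 0.58375594 -0.17064233  0.148     ]
scene 0.148 [ 0.58484562 -0.16399565  0.148     ]
[[ 0.797  0.151  0.012]
 [ 0.751 -0.3    0.012]
 [ 0.455 -0.269  0.012]
 [ 0.502  0.185  0.012]] [[ 0.752 -0.287  0.012]
 [ 0.462 -0.252  0.012]
 [ 0.504  0.183  0.012]
 [ 0.778  0.143  0.012]]
y axis yaw -5.817492145795988
x axis yaw -5.98598961821695
y axis yaw -5.894712282751492
bar yaw -3.3459932677306687
bar yaw -3.4677100127316867
[ 0.62657462 -0.05811476] [0.60875974 0.05939111]
[ 0.62657462 -0.05811476] [ 0.58471819 -0.16934893]
[[-9.652e-01  2.617e-01 -3.000e-04]
 [ 2.617e-01  9.652e-01 -1.300e-03]
 [-0.000e+00 -1.300e-03 -1.000e+00]]
```

```bash
cat >> h.py <<'E'
from scipy.spatial.transform import Rotation as Ro
def plan(p,q,wps,turn,nrows):
    """wps: world points after each segment, nrows per seg, turn = rot about tool z (rad) total"""
    R=Ro.from_quat(q).as_matrix();N=sum(nrows);out=[];p=np.array(p)
    tilt=0
    for w,n in zip(wps,nrows):
        s=(np.array(w)-p)/n
        for _ in range(n):
            out.append([(R.T@s/.75).round(3).tolist(),[0,0,round(turn/N/(np.pi/4),3)],1])
            R=R@Ro.from_rotvec([0,0,turn/N]).as_matrix()
        p=np.array(w)
    return out
E
python3 - <<'E'
from h import *
from workcell import manip;o=manip.get_obs()
r=plan(o["position"],o["ee_rot"],[(.55,.25,.24),(.584,-.169,.24)],np.radians(169),[12,10])
print(str(r[:12]).replace(" ",""));print(str(r[12:]).replace(" ",""))
E
```

```text
[[[-0.052,-0.027,-0.001],[0,0,np.float64(0.171)],1],[[-0.055,-0.019,-0.001],[0,0,np.float64(0.171)],1],[[-0.057,-0.012,-0.001],[0,0,np.float64(0.171)],1],[[-0.058,-0.004,-0.001],[0,0,np.float64(0.171)],1],[[-0.058,0.004,-0.001],[0,0,np.float64(0.171)],1],[[-0.057,0.011,-0.001],[0,0,np.float64(0.171)],1],[[-0.055,0.019,-0.001],[0,0,np.float64(0.171)],1],[[-0.052,0.026,-0.001],[0,0,np.float64(0.171)],1],[[-0.048,0.033,-0.001],[0,0,np.float64(0.171)],1],[[-0.043,0.039,-0.001],[0,0,np.float64(0.171)],1],[[-0.038,0.044,-0.001],[0,0,np.float64(0.171)],1],[[-0.031,0.049,-0.001],[0,0,np.float64(0.171)],1]]
[[[-0.052,0.021,0.0],[0,0,np.float64(0.171)],1],[[-0.049,0.028,0.0],[0,0,np.float64(0.171)],1],[[-0.045,0.034,0.0],[0,0,np.float64(0.171)],1],[[-0.04,0.04,0.0],[0,0,np.float64(0.171)],1],[[-0.034,0.045,0.0],[0,0,np.float64(0.171)],1],[[-0.028,0.049,0.0],[0,0,np.float64(0.171)],1],[[-0.021,0.052,0.0],[0,0,np.float64(0.171)],1],[[-0.014,0.054,0.0],[0,0,np.float64(0.171)],1],[[-0.006,0.056,0.0],[0,0,np.float64(0.171)],1],[[0.001,0.056,0.0],[0,0,np.float64(0.171)],1]]
```

Call:
{"method": "move_arm", "body": {"motion": [[[-0.052,-0.027,-0.001],[0,0,0.171],1],[[-0.055,-0.019,-0.001],[0,0,0.171],1],[[-0.057,-0.012,-0.001],[0,0,0.171],1],[[-0.058,-0.004,-0.001],[0,0,0.171],1],[[-0.058,0.004,-0.001],[0,0,0.171],1],[[-0.057,0.011,-0.001],[0,0,0.171],1],[[-0.055,0.019,-0.001],[0,0,0.171],1],[[-0.052,0.026,-0.001],[0,0,0.171],1],[[-0.048,0.033,-0.001],[0,0,0.171],1],[[-0.043,0.039,-0.001],[0,0,0.171],1],[[-0.038,0.044,-0.001],[0,0,0.171],1],[[-0.031,0.049,-0.001],[0,0,0.171],1]]}}

```text
clock: 1.3
position: [0.5514, 0.2491, 0.2402]
ee_rot: [0.808, 0.589, -0.0, -0.0]
ft_force: [1.1, 1.4, -0.3]
grip_width: 1.0
grasp_force: 0.0
```

Call:
{"method": "move_arm", "body": {"motion": [[[-0.052,0.021,0.0],[0,0,0.171],1],[[-0.049,0.028,0.0],[0,0,0.171],1],[[-0.045,0.034,0.0],[0,0,0.171],1],[[-0.04,0.04,0.0],[0,0,0.171],1],[[-0.034,0.045,0.0],[0,0,0.171],1],[[-0.028,0.049,0.0],[0,0,0.171],1],[[-0.021,0.052,0.0],[0,0,0.171],1],[[-0.014,0.054,0.0],[0,0,0.171],1],[[-0.006,0.056,0.0],[0,0,0.171],1],[[0.001,0.056,0.0],[0,0,0.171],1],[[0,0,0],[0,0,0],1],[[0,0,0],[0,0,0],1]]}}

```text
clock: 2.5
position: [0.5824, -0.1712, 0.2398]
ee_rot: [0.999, -0.04, -0.0, 0.0]
ft_force: [-1.0, 0.6, 0.8]
grip_width: 0.999
grasp_force: 0.0
```

Run:
```python
from h import *
from workcell import manip,vision
c=vision.camera("wrist");o=manip.get_obs()
pickle.dump((c,o),open("w1.pkl","wb"))
print(o);print(c["fx"],c["cx"],c["cy"]);M=Ro.from_quat(o["ee_rot"]).as_matrix();print(M.round(4),np.degrees(np.arctan2(M[1,0],M[0,0])))
cv2.imwrite("pics/w1.png",cv2.cvtColor(c["pixels"],cv2.COLOR_RGB2BGR))
```

```text
{'clock': 2.55, 'joint_pos': array([-0.41968655,  0.35678034,  0.80905706,  1.53492953, -0.26140076,
        1.362938  , -1.23552304]), 'joint_velocities': array([-0.02193966, -0.00740063, -0.0159187 ,  0.00171691, -0.00092533,
        0.00120179, -0.00138651]), 'tau': array([ 2.18528040e+00, -4.97381938e+01,  1.23732743e+01, -3.79233420e+01,
        1.93200172e-01, -2.28915346e-02, -3.17014928e-02]), 'position': array([ 0.58279938, -0.16960378,  0.23979315]), 'ee_rot': array([ 9.99259185e-01, -3.84818496e-02, -4.27279896e-04, -2.14063887e-04]), 'ft_force': array([ 1.05794403,  0.00313314, -0.36105781]), 'torque': array([ 0.00725373,  0.04668905, -0.03598151]), 'grasp_force': 0.0, 'grip_width': 0.9968196952800054}
309.70691628693146 317.7259924574788 199.58066102040166
[[ 9.97e-01 -7.69e-02 -8.00e-04]
 [-7.69e-02 -9.97e-01  5.00e-04]
 [-9.00e-04 -4.00e-04 -1.00e+00]] -4.410774868873818
```

View pics/w1.png

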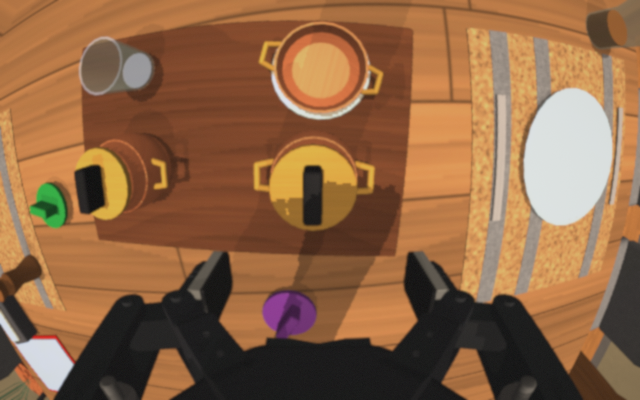

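The wrist view shows the target cap's disc at about (313,187), with the bar's top face at about (312,182) and the bowl ahead of it at (320,68). I'll overlay the predicted outlines to refine the position.

```bash
cat >> h.py <<'E'
def wproj(c,P):
    X=np.array(P)@np.array(c["R"]).T+np.array(c["t"])
    r=np.hypot(X[:,0],X[:,1]);th=np.arctan2(r,X[:,2]);k=c["fx"]*th/r
    return np.c_[c["cx"]+X[:,0]*k,c["cy"]+X[:,1]*k]
def cap(x,y,yaw,z0=.106):
    a=np.radians(yaw);R=np.array([[np.cos(a),-np.sin(a)],[np.sin(a),np.cos(a)]])
    bar=np.array([[23,8],[-23,8],[-23,-8],[23,-8]])/1000@R.T+[x,y]
    t=np.linspace(0,2*np.pi,60);dsc=np.c_[x+.04*np.cos(t),y+.04*np.sin(t)]
    f=lambda q,z:np.c_[q,np.full(len(q),z)]
    return f(bar,z0+.042),f(bar,z0+.010),f(dsc,z0+.010)
def overlay(img,polys,x,y,w,h,k):
    p=cv2.resize(cv2.cvtColor(img,cv2.COLOR_RGB2BGR)[y:y+h,x:x+w],None,fx=k,fy=k,interpolation=cv2.INTER_CUBIC)
    for q,col in polys: cv2.polylines(p,[np.int32(((q-[x,y]+.5)*k).round())],True,col,1)
    return p
E
python3 - <<'E'
from h import *
c,o=pickle.load(open("w1.pkl","rb"))
cols=[(0,255,0),(255,0,255),(255,255,0)]
im=[overlay(c["pixels"],[(wproj(c,q),k) for q,k in zip(cap(.584,-.169,-4),cols)],263,130,100,105,5)]
def pin(n,P):
    k=d[n];X=P@np.array(k["R"]).T+np.array(k["t"]);return np.c_[k["cx"]+k["fx"]*X[:,0]/X[:,2],k["cy"]+k["fy"]*X[:,1]/X[:,2]]
im.append(overlay(d["top"]["pixels"],[(pin("top",q),k) for q,k in zip(cap(.584,-.169,-4),cols)],410,175,55,105//2+1,10)[:525,:290])
im[1]=cv2.resize(overlay(d["top"]["pixels"],[(pin("top",q),k) for q,k in zip(cap(.584,-.169,-4),cols)],413,180,45,50,6),(270,525))
cv2.imwrite("pics/ov1.png",np.hstack(im));print(c["R"],c["t"],-np.array(c["R"]).T@c["t"])
E
```

```text
[[-7.87736880e-02 -9.96892507e-01  1.90679624e-04]
 [-9.53435490e-01  7.53956036e-02  2.92021010e-01]
 [-2.91127933e-01  2.28217712e-02 -9.56411885e-01]] [-0.12433884  0.52820333  0.56015144] [ 0.6568889  -0.17656031  0.38151274]
```

View pics/ov1.png

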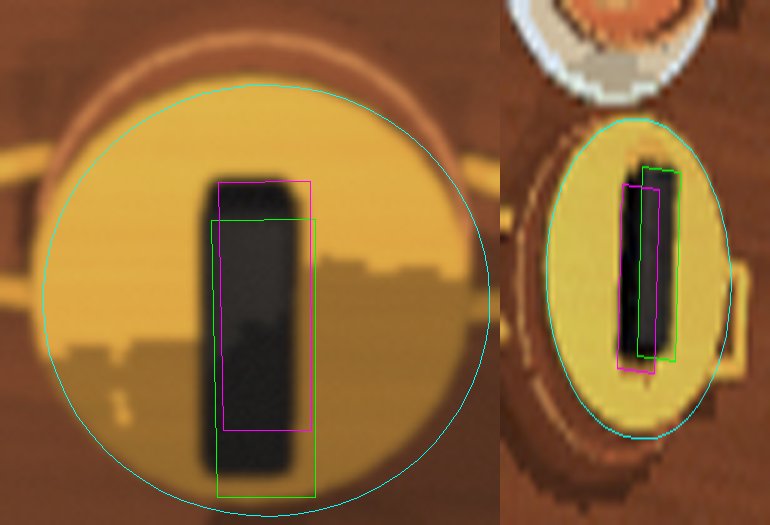

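Call:
{"method": "move_arm", "body": {"motion": [[[0.003,-0.003,0.03],[0,0,0],1],[[0,0,0.04],[0,0,0],1],[[0,0,0.04],[0,0,0],0.5],[[0,0,0.03],[0,0,0.01],0],[[0,0,0.016],[0,0,0],-0.3],[[0,0,0],[0,0,0],-0.3],[[0,0,0],[0,0,0],-0.3]]}}

```text
clock: 3.25
position: [0.5859, -0.1676, 0.1242]
ee_rot: [0.999, -0.042, 0.0, -0.0]
ft_force: [0.8, 0.3, 0.3]
grip_width: 0.35
grasp_force: 0.0
```

Call:
{"method": "move_arm", "body": {"motion": [[[0,0,0],[0,0,0],-1],[[0,0,0],[0,0,0],-1],[[0,0,0],[0,0,0],-1],[[0,0,0],[0,0,0],-1],[[0,0,0],[0,0,0],-1],[[0,0,0],[0,0,0],-1]], "newtons": 40}}

```text
clock: 3.85
position: [0.5862, -0.1681, 0.1248]
ee_rot: [0.999, -0.043, 0.001, -0.0]
ft_force: [-0.3, 0.8, 6.5]
grip_width: 0.178
grasp_force: 40.1
```

```bash
cat > st.py <<'E'
from h import *
from workcell import manip
o=manip.get_obs();M=Ro.from_quat(o["ee_rot"]).as_matrix()
print(o["clock"],"pos",o["position"].round(4),"yaw",np.degrees(np.arctan2(M[1,0],M[0,0])).round(2),"tz",M[:,2].round(3),"F",o["ft_force"].round(1),"T",np.round(o["torque"],2),"g",round(o["grip_width"],3),round(o["grasp_force"],1),"j",np.round(o["joint_pos"],2))
E
python3 st.py
```

```text
3.85 pos [ 0.5862 -0.1681  0.1248] yaw -4.89 tz [ 0.002  0.    -1.   ] F [-0.3  0.8  6.5] T [ 0.19  0.16 -0.04] g 0.178 40.1 j [-0.38  0.46  0.76  1.67 -0.34  1.15 -1.19]
```

Call:
{"method": "move_arm", "body": {"motion": [[[0,0,0],[0,0,-0.08],-1],[[0,0,0],[0,0,-0.08],-1],[[0,0,0],[0,0,-0.08],-1],[[0,0,0],[0,0,-0.08],-1],[[0,0,0],[0,0,0],-1],[[0,0,0],[0,0,0],-1]]}}

```text
clock: 4.45
position: [0.5864, -0.167, 0.125]
ee_rot: [0.997, 0.081, 0.002, -0.001]
ft_force: [-0.7, 5.8, 9.9]
grip_width: 0.179
grasp_force: 93.5
```

```bash
python3 st.py
```

```text
4.45 pos [ 0.5864 -0.167   0.125 ] yaw 9.31 tz [ 0.003  0.003 -1.   ] F [-0.7  5.8  9.9] T [ 1.41  0.23 -2.58] g 0.179 93.5 j [-0.35  0.44  0.71  1.67 -0.32  1.15 -0.96]
```

Turning anticlockwise ran into a stop (moment −2.6 N m), so this pot loosens clockwise. Joint 7 lacks range for that from here, so I'll turn back, release, turn the tool half a turn and regrasp.

Call:
{"method": "move_arm", "body": {"motion": [[[0,0,0],[0,0,0.08],-1],[[0,0,0],[0,0,0.08],-1],[[0,0,0],[0,0,0.08],-1],[[0,0,0],[0,0,0.08],-1],[[0,0,0],[0,0,0],-1],[[0,0,0],[0,0,0],-1]]}}

```text
clock: 5.05
position: [0.5864, -0.1678, 0.1248]
ee_rot: [0.999, -0.043, 0.001, -0.0]
ft_force: [-0.9, 1.1, 6.1]
grip_width: 0.177
grasp_force: 40.6
```

```bash
python3 st.py
```

```text
5.05 pos [ 0.5864 -0.1678  0.1248] yaw -4.9 tz [ 0.003  0.    -1.   ] F [-0.9  1.1  6.1] T [ 0.39 -0.04  0.01] g 0.177 40.6 j [-0.38  0.46  0.76  1.67 -0.34  1.15 -1.19]
```

Call:
{"method": "move_arm", "body": {"motion": [[[0,0,0],[0,0,0],1],[[0,0,0],[0,0,0],1],[[0,0,0],[0,0,0],1],[[0,0,0],[0,0,0],1],[[0,0,0],[0,0,0],1],[[0,0,-0.03],[0,0,-0.1],1],[[0,0,0],[0,0,-0.18],1],[[0,0,0],[0,0,-0.18],1],[[0,0,0],[0,0,-0.18],1],[[0,0,0],[0,0,-0.18],1],[[0,0,0],[0,0,-0.18],1],[[0,0,0],[0,0,-0.18],1]]}}

```text
clock: 6.25
position: [0.5852, -0.1681, 0.1457]
ee_rot: [0.912, 0.411, -0.0, -0.0]
ft_force: [-0.7, 0.1, -0.4]
grip_width: 1.0
grasp_force: 0.0
```

```bash
python3 st.py
```

```text
6.25 pos [ 0.5852 -0.1681  0.1457] yaw 48.51 tz [-0.  0. -1.] F [-0.7  0.1 -0.4] T [-0.01 -0.03 -0.01] g 1.0 0.0 j [-0.26  0.4   0.59  1.64 -0.23  1.18 -0.34]
```

Call:
{"method": "move_arm", "body": {"motion": [[[0,0,0],[0,0,-0.18],1],[[0,0,0],[0,0,-0.18],1],[[0,0,0],[0,0,-0.18],1],[[0,0,0],[0,0,-0.18],1],[[0,0,0],[0,0,-0.18],1],[[0,0,0],[0,0,-0.18],1],[[0,0,0],[0,0,-0.18],1],[[0,0,0],[0,0,-0.18],1],[[0,0,0],[0,0,-0.18],1],[[0,0,0],[0,0,-0.18],1],[[0,0,0],[0,0,-0.18],1],[[0,0,0],[0,0,-0.18],1]]}}

```text
clock: 7.45
position: [0.5852, -0.1681, 0.1457]
ee_rot: [0.295, 0.956, -0.0, -0.0]
ft_force: [0.2, -0.6, 0.4]
grip_width: 1.003
grasp_force: 0.0
```

Call:
{"method": "move_arm", "body": {"motion": [[[0,0,0],[0,0,-0.18],1],[[0,0,0],[0,0,-0.18],1],[[0,0,0],[0,0,-0.18],1],[[0,0,0],[0,0,-0.11],1],[[0,0,0],[0,0,0],1],[[0,0,0],[0,0,0],1]]}}

```text
clock: 8.05
position: [0.5852, -0.1682, 0.1457]
ee_rot: [0.048, 0.999, 0.0, -0.0]
ft_force: [-0.7, 0.5, 0.4]
grip_width: 1.003
grasp_force: 0.0
```

```bash
python3 st.py
```

```text
8.05 pos [ 0.5852 -0.1682  0.1457] yaw 174.46 tz [-0.  0. -1.] F [-0.7  0.5  0.4] T [ 0.01 -0.01 -0.  ] g 1.003 0.0 j [ 0.03  0.36  0.22  1.63 -0.08  1.17  1.74]
```

Call:
{"method": "move_arm", "body": {"motion": [[[0,0,0.028],[0,0,0],0],[[0,0,0],[0,0,0],-0.3],[[0,0,0],[0,0,0],-1],[[0,0,0],[0,0,0],-1],[[0,0,0],[0,0,0],-1],[[0,0,0],[0,0,0],-1],[[0,0,0],[0,0,0],-1],[[0,0,0],[0,0,0],-1]], "newtons": 40}}

```text
clock: 8.85
position: [0.5859, -0.168, 0.1257]
ee_rot: [0.047, 0.999, 0.0, 0.001]
ft_force: [-0.9, 1.2, 5.7]
grip_width: 0.178
grasp_force: 39.9
```

```bash
python3 st.py
```

```text
8.85 pos [ 0.5859 -0.168   0.1257] yaw 174.64 tz [ 0.002 -0.    -1.   ] F [-0.9  1.2  5.7] T [ 0.07  0.15 -0.01] g 0.178 39.9 j [ 0.03  0.37  0.22  1.65 -0.09  1.13  1.75]
```

Call:
{"method": "move_arm", "body": {"motion": [[[0,0,0],[0,0,0.08],-1],[[0,0,0],[0,0,0.12],-1],[[0,0,0],[0,0,0.12],-1],[[0,0,0],[0,0,0.08],-1],[[0,0,0],[0,0,0],-1],[[0,0,0],[0,0,0],-1]]}}

```text
clock: 9.45
position: [0.5859, -0.1683, 0.1257]
ee_rot: [0.203, 0.979, -0.0, 0.001]
ft_force: [0.5, -0.5, 5.1]
grip_width: 0.181
grasp_force: 39.9
```

```bash
python3 st.py
```

```text
9.45 pos [ 0.5859 -0.1683  0.1257] yaw 156.61 tz [ 0.002 -0.    -1.   ] F [ 0.5 -0.5  5.1] T [-0.04  0.07 -0.07] g 0.181 39.9 j [-0.01  0.38  0.27  1.65 -0.11  1.13  1.45]
```

Clockwise turns freely (18° with almost no moment), so I'll carry on toward the stop.

Call:
{"method": "move_arm", "body": {"motion": [[[0,0,0],[0,0,0.12],-1],[[0,0,0],[0,0,0.12],-1],[[0,0,0],[0,0,0.12],-1],[[0,0,0],[0,0,0.12],-1],[[0,0,0],[0,0,0.12],-1],[[0,0,0],[0,0,0.12],-1],[[0,0,0],[0,0,0.12],-1],[[0,0,0],[0,0,0.12],-1],[[0,0,0],[0,0,0.12],-1],[[0,0,0],[0,0,0.06],-1],[[0,0,0],[0,0,0],-1],[[0,0,0],[0,0,0],-1]]}}

```text
clock: 10.65
position: [0.5858, -0.1683, 0.1257]
ee_rot: [0.607, 0.795, 0.0, 0.001]
ft_force: [-0.7, 0.0, 6.1]
grip_width: 0.18
grasp_force: 39.9
```

```bash
python3 st.py
```

```text
10.65 pos [ 0.5858 -0.1683  0.1257] yaw 105.32 tz [ 0.002 -0.    -1.   ] F [-0.7  0.   6.1] T [-0.1   0.18 -0.08] g 0.18 39.9 j [-0.13  0.39  0.42  1.65 -0.17  1.13  0.6 ]
```

Call:
{"method": "move_arm", "body": {"motion": [[[0,0,0],[0,0,0.04],-1],[[0,0,0],[0,0,0.04],-1],[[0,0,0],[0,0,0],-1]]}}

```text
clock: 10.95
position: [0.5859, -0.1683, 0.1257]
ee_rot: [0.632, 0.775, 0.0, 0.001]
ft_force: [-0.9, 0.4, 6.0]
grip_width: 0.178
grasp_force: 39.9
```

```bash
python3 st.py
```

```text
10.95 pos [ 0.5859 -0.1683  0.1257] yaw 101.66 tz [ 0.002 -0.    -1.   ] F [-0.9  0.4  6. ] T [-0.    0.16 -0.04] g 0.178 39.9 j [-0.14  0.39  0.43  1.65 -0.18  1.13  0.54]
```

Call:
{"method": "move_arm", "body": {"motion": [[[0,0,0],[0,0,0.04],-1],[[0,0,0],[0,0,0.04],-1],[[0,0,0],[0,0,0],-1]]}}

```text
clock: 11.25
position: [0.5858, -0.1683, 0.1257]
ee_rot: [0.655, 0.755, 0.0, 0.001]
ft_force: [-0.3, 0.2, 6.5]
grip_width: 0.173
grasp_force: 43.1
```

```bash
python3 st.py
```

```text
11.25 pos [ 0.5858 -0.1683  0.1257] yaw 98.12 tz [ 0.001 -0.001 -1.   ] F [-0.3  0.2  6.5] T [-0.08  0.32  0.66] g 0.173 43.1 j [-0.15  0.39  0.44  1.66 -0.18  1.13  0.48]
```

Call:
{"method": "move_arm", "body": {"motion": [[[0,0,0],[0,0,-0.01],-1],[[0,0,-0.006],[0,0,0],-1],[[0,0,-0.006],[0,0,0],-1],[[0,0,-0.006],[0,0,0],-1],[[0,0,0],[0,0,0],-1]], "newtons": 50}}

```text
clock: 11.75
position: [0.5853, -0.1682, 0.1389]
ee_rot: [0.652, 0.758, 0.0, 0.0]
ft_force: [-0.6, 0.6, -2.0]
grip_width: 0.176
grasp_force: 50.6
```

```bash
python3 st.py
```

```text
11.75 pos [ 0.5853 -0.1682  0.1389] yaw 98.57 tz [ 0.  0. -1.] F [-0.6  0.6 -2. ] T [-0.06  0.   -0.01] g 0.176 50.6 j [-0.15  0.38  0.45  1.64 -0.18  1.16  0.49]
```

The wrist reads −2 N, about the cap's weight, so it has come free. I'll lift it the rest of the way.

Call:
{"method": "move_arm", "body": {"motion": [[[0,0,-0.008],[0,0,0],-1],[[0,0,-0.012],[0,0,0],-1],[[0,0,-0.016],[0,0,0],-1],[[0,0,-0.02],[0,0,0],-1],[[0,0,-0.02],[0,0,0],-1],[[0,0,-0.018],[0,0,0],-1],[[0,0,-0.012],[0,0,0],-1],[[0,0,-0.01],[0,0,0],-1],[[0,0,0],[0,0,0],-1],[[0,0,0],[0,0,0],-1],[[0,0,0],[0,0,0],-1]]}}

```text
clock: 12.85
position: [0.585, -0.1679, 0.2245]
ee_rot: [0.652, 0.758, -0.0, -0.001]
ft_force: [0.1, -1.1, -2.0]
grip_width: 0.178
grasp_force: 50.6
```

```bash
python3 st.py
python3 - <<'E'
from h import *
from workcell import vision
f=lambda n:cv2.cvtColor(vision.camera(n)["pixels"],cv2.COLOR_RGB2BGR)
a=cv2.resize(f("scene")[60:300,110:390],(700,600))[:,:480];b=f("top")[120:300,290:480]
cv2.imwrite("pics/end.png",np.hstack([a,cv2.resize(b,(320,600))]))
E
```

```text
12.85 pos [ 0.585  -0.1679  0.2245] yaw 98.59 tz [-0.001  0.    -1.   ] F [ 0.1 -1.1 -2. ] T [ 0.02 -0.03  0.02] g 0.178 50.6 j [-0.16  0.31  0.46  1.54 -0.14  1.32  0.46]
```

View pics/end.png

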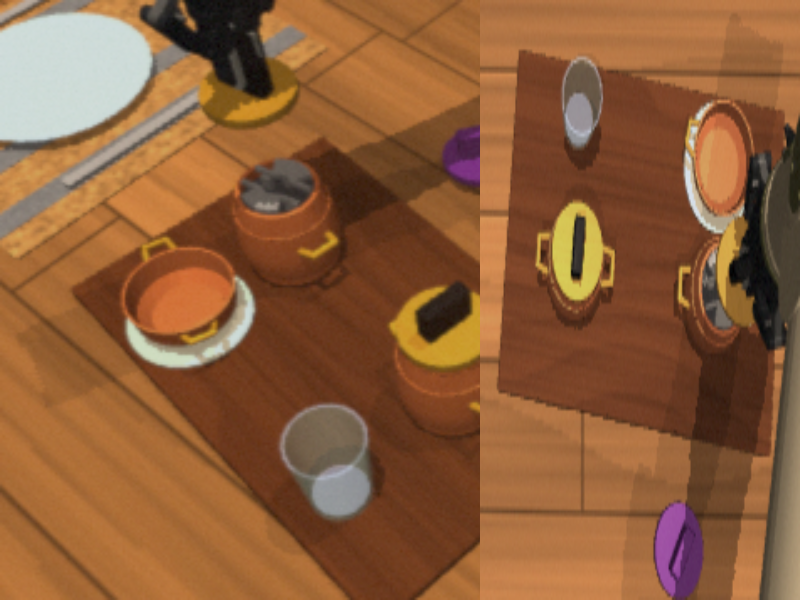

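The picture shows the pot open at about (285,185) in the crop. The cap is held level above it at (250,90), the other pot is closed, and the bowl and tumbler haven't moved.

```bash
python3 -c "
from workcell import order;print(order.hand_in())"
```

```text
the job is handed in; nothing more can be done
None
```

I opened the right pot (the one with the bowl beside it): its cap loosened clockwise, and I handed the job in with the cap held level about 10 cm above the pot, the left pot still closed, and the bowl and tumbler unmoved in the last picture (the mill was out of view, but the arm stayed clear of it).

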